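# Hang a rinsed balm case mouth down on the bare drying peg

### The arm

A 7-joint arm with a two-finger parallel gripper is mounted at the origin on the work surface. World frame = base frame: x ahead of the robot, y to its left, z up, the work surface at z = 0. Lengths are in mm, angles in rad, forces in N, time in s.
With the tool pointing down it reaches from about 400 to 875 mm from the base axis. Payload 4.4 kg.
Tool frame: the origin (TCP) lies where the fingers leave the gripper's body, on its centre line; the fingertips stand 73 mm ahead of it and the grasp point (between the pads) lies 54 mm ahead of it; z points along the fingers, y is the line along which they close (so a half turn about z gives the same grasp; the last joint's range is limited). The gripper opens to 85 mm and grips with 20 to 120 N. Pads are 22 mm wide; open, the fingers measure 114 mm over their backs; the gripper's body (76 mm by 85 mm) begins 54 mm behind the grasp point. The pads swing forward as they close: fully open they stand 13 mm farther back than shut.
Start: joints at [-1.314, 0.628, 0.038, 1.517, -0.027, 0.996, -0.02], TCP at [206.174, 616.449, 303.913] pointing down, gripper open.
Joint ranges: [-3.06, 3.06], [-0.37, 2.12], [-1.25, 1.32], [0.18, 2.47], [-1.1, 4.24], [0.23, 1.98], [-2.94, 2.94]. Speed limits (rad/s): [2.57, 2.57, 3.14, 3.14, 3.14, 3.14, 3.14].

### API

Orientations are given as [roll, pitch, yaw] about the fixed x, y, z axes, in that order (R = Rz(yaw) Ry(pitch) Rx(roll)).
In Python, from cell import ctrl gives the robot as it stands.
- The arm moves only by the tool send_rows, never from a script. Its argument "rows" is a list that holds one entry, the list of rows, each a list of 6 numbers: the shift along the tool's x, y, z in cm, then the turn, a rotation vector about the tool's x, y, z in rad. In form: [[[tx, ty, tz, wx, wy, wz], ...]]. A call has 1 to 10 rows; each row is the pose to reach, as a shift and turn from the pose commanded when the call began, along the tool's axes at that moment; what a row does not reach only later rows make up. A row lasts 1/10 s, in which the tool goes at most 50 mm and 8.59 degrees, less where a joint would pass 70% of its speed; a pose out of reach is approached as far as the arm can. A call with a gripper value outside its range is refused whole. "grip" is the closure in counts, from 0 (fully open) to 255 (shut), set as the call begins (left out, the last holds). The fingers move at their own pace and stop on an object; the grip force is fixed at half the most. Time passes only in rows, so rows that repeat a pose let the fingers close. It gives the time, the measured TCP pose, the force, the opening and the grip force at its end, in the units of the state.
- ctrl.read_state(): the state, without advancing time (a new reading comes with each control period).
- ctrl.get_image(name): name is "scene" or "top" or "wrist"; returns a dict with "pixels" (480x640x3 uint8, red, green, blue), "fx", "fy", "cx", "cy" (pixels), "extrinsics" (4x4, takes a point from camera to world coordinates); the wrist camera has in their place "mount" (4x4, takes a point from camera to tool coordinates, whose origin is the TCP and whose axes are the flange's). Camera axes: x right, y up, looking along -z (the intrinsics and any distortion apply to the point x, -y, -z); pixel columns grow to the right and rows downward; lengths in mm; the calibration is good to about 2 mm. A picture is of the moment at which its call begins: read the wrist's pose just before it. There is no depth.
- ctrl.finish_job(): hands the job in; it is judged then, once.
The state is a dict: "clock": time; "qpos": joint angles; "qd": joint speeds; "tau": joint torques, N m; "eef_pos": TCP position; "tool_rot": TCP orientation; "force": force on the tool from outside, world axes, zero at the start; "torque": the same for the moment, N m; "width": finger opening in mm; "gripper_force": force on a finger pad.
Only numpy, scipy, OpenCV 4.12 (cv2) and the standard library are available. Lean on these libraries where they do the work, as an engineer would, in place of code of your own. Each camera call takes 0.05 s, during which the arm holds its last target. There are 200 camera calls.

### The job

Take the rinsed balm stick case that lies in the draining tray, turn it over and hang it mouth down on the one bare peg of the drying rack. How far that peg's post is drawn out is not known: lower the case gently until you feel its inside come to rest on the post, and only then let go, neither dropping it nor ramming it down. Leave the cap and the two cases that are already drying where they are.

Things in the scene. Friction and masses are not known exactly. Their poses are not given: they have to be found in the camera images.
- case_mid (a point): Middle (on the axis, half-way along) of the empty stick case to be hung, a round hollow plastic tube 100 long; z axis from foot to mouth. Along z: black twist foot, 50 in diameter, from -50 to -45; grey sleeve with a black band, 46 in diameter, to +17 (the place to hold it, middle at z = -14); black collar, 50 in diameter, to +21; white neck, 41 in diameter, to the mouth rim at +50.
- case: The same case; origin at the centre of its closed foot face, z axis towards the open mouth. Straight smooth bore, 35 in diameter, 92 deep; the inside floor is flat, 8 above the foot face. Mass 50 to 100 g. At the start it lies level on two rails in a lane of the draining tray, its axis 37 above the table, mouth away from the robot, within 35 degrees of straight ahead.
- bare_peg: The bare drying peg, the only one of three with no case on it (any of the three places). Origin: centre of its foot on the rack's floor, z up along its axis. Foot flange 48 in diameter, 10 high; white clamp sleeve 28 in diameter, 63 high; above it a telescopic steel post, clamped firm: it does not yield to a gentle push. A hung case rests with its inside floor on the flat top of the post.
- peg_clamp (a point): Centre of the bare peg's grey clamp ring (31 in diameter), on the axis 56 above the peg's origin. The steel post that slides in it is 24 in diameter, its last 12 taper to a flat top 16 in diameter. The top stands anywhere from 104 to 128 above the peg's origin, different each time and not given; in all cases a hung case's mouth stays clear of the rack's tray.
- rack: The drying rack: white plastic drip tray, 115 (x) by 340 (y), rim 16 high, floor 6 thick, fixed. Origin: centre of its underside on the table, x axis roughly away from the robot. The three pegs stand in a row along its y axis, at y = -130, 0 and +130.
- tray: The draining tray: clear plastic, 190 (x) by 200 (y), rim 14 high, floor 5 thick, fixed. Origin: centre of its underside on the table, x axis roughly away from the robot. Two lanes along its x axis at y = -48 and +48, each of two steel rails (8 in diameter, tops 15 above the table, 22 apart centre to centre); the case lies in one lane, the cap in the other.
- cap_mid (a point): Middle of a loose round cap, 50 in diameter and 36 long, lying in the other lane of the draining tray, its axis (z) level. Leave it where it is.
- hung_a_mid (a point): Middle of a case like the one to be hung, already hanging mouth down on another peg whose post is at its lowest setting (104): its z axis points down, its foot face is the top, 50 above this point. Leave it where it is.
- hung_b_mid (a point): Middle of the second case already hanging mouth down, on the third peg, at the same height as the first. Leave it where it is.

How it is judged:
By the outcome, as a careful person would: the job done as asked, in the order asked, and still so for the second after the job is handed in, with the robot touching nothing.
It also fails if it takes over 48 s, if anything falls off the work surface, if the arm or the gripper's body presses on something with over 40 N, if the wrist force passes 120 N, or if a joint passes its speed limit or range.

## Working session

There is one attempt and no reset: what is moved stays moved. The work goes in short steps, Python scripts to look and compute and a tool call to move; the robot and the scene stay as the last step left them, time stands still between calls to the robot, and variables do not carry over. Pictures are saved under pics/ and viewed, at most 10 in all, crops included, and the job is handed in when it is done.

Besides the shell and the picture viewer there is one more tool, called after "Call:" as name(argument=value, ...), one argument or row to a line, values as JSON. send_rows: Moves the arm, as the interface text tells. Its arguments: {"type":"object","properties":{"rows":{"type":"array","items":{"type":"array","items":{"type":"array","items":{"type":"number"}}}},"grip":{"type":"number"}},"required":["rows"]}

```bash
mkdir -p pics; ls
python3 - <<'E'
from cell import ctrl
import cv2,numpy as np
s=ctrl.read_state();print({k:np.round(v,3).tolist() for k,v in s.items()})
for n in("scene","top"):
    d=ctrl.get_image(n);cv2.imwrite(f"pics/{n}0.png",d["pixels"][:,:,::-1]);print(n,{k:np.round(v,3).tolist() for k,v in d.items() if k!="pixels"})
E
```

```text
pics
{'clock': 0.0, 'qpos': [-1.314, 0.629, 0.038, 1.518, -0.027, 0.996, -0.02], 'qd': [0.0, 0.0, -0.0, -0.0, 0.002, -0.002, 0.001], 'tau': [-0.001, -56.34, 1.226, -19.344, 0.011, 0.011, 0.0], 'eef_pos': [206.014, 615.963, 302.984], 'tool_rot': [-3.14, 0.0, 2.819], 'force': [0.322, 0.233, 0.568], 'torque': [-0.018, -0.004, -0.043], 'gripper_force': 0.0, 'width': 85.029}
scene {'fx': 532.049, 'fy': 532.049, 'cx': 323.683, 'cy': 242.742, 'extrinsics': [[0.841, -0.413, 0.348, 869.957], [0.54, 0.626, -0.562, -651.929], [0.014, 0.661, 0.75, 873.902], [0.0, 0.0, 0.0, 1.0]]}
top {'fx': 453.183, 'fy': 453.183, 'cx': 324.756, 'cy': 238.713, 'extrinsics': [[0.009, 0.985, -0.175, 330.041], [-1.0, 0.007, -0.013, -58.634], [-0.011, 0.175, 0.984, 1018.547], [0.0, 0.0, 0.0, 1.0]]}
```

View pics/top0.png

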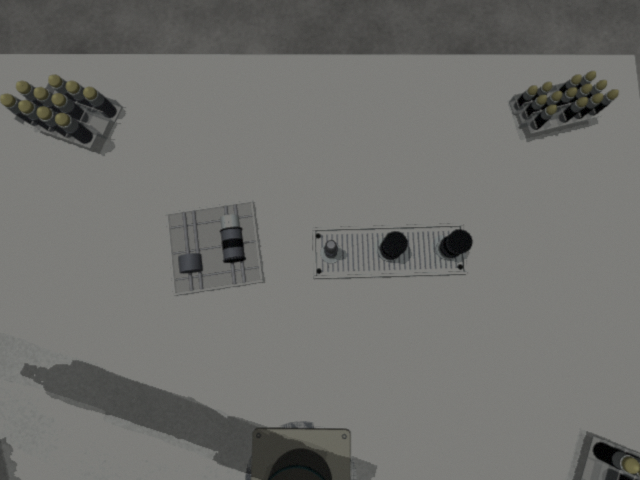

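View pics/scene0.png

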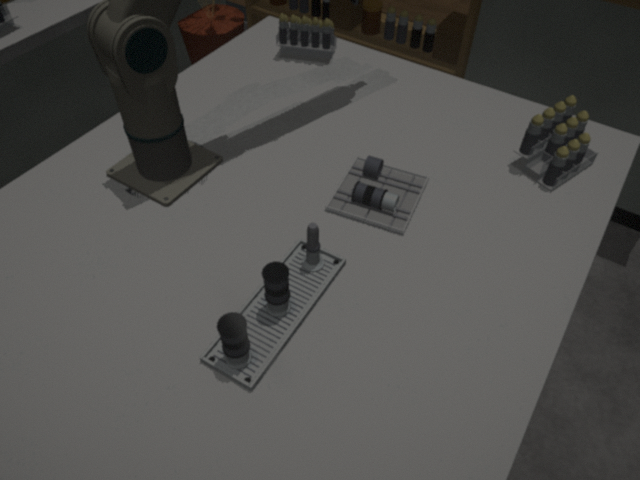

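Top view: the case is at about (232,240) with its mouth up, away from the robot. The cap is at (190,263), the bare peg at (330,248), and the hung cases at (393,245) and (457,243). I'll make rough estimates and test whether a known arm model fits.

```bash
cat > h.py <<'E'
import numpy as np,cv2
from scipy.spatial.transform import Rotation as R
def ray(d,u,v,T=None):
    T=np.array(d["extrinsics"]) if T is None else T
    c=np.array([(u-d["cx"])/d["fx"],-(v-d["cy"])/d["fy"],-1.0])
    return T[:3,3],T[:3,:3]@c
def onz(d,u,v,z,T=None):
    o,r=ray(d,u,v,T);return o+r*(z-o[2])/r[2]
def proj(d,P,T=None):
    T=np.array(d["extrinsics"]) if T is None else T
    p=T[:3,:3].T@(np.array(P,float)-T[:3,3])
    return d["cx"]+d["fx"]*p[0]/-p[2],d["cy"]-d["fy"]*p[1]/-p[2]
def wristT(s,d):
    T=np.eye(4);T[:3,:3]=R.from_euler("xyz",s["tool_rot"]).as_matrix();T[:3,3]=s["eef_pos"]
    return T@np.array(d["mount"])
def fk(q,tool=0):
    J=[((0,0,267),0),((0,0,0),-1),((0,-293,0),1),((52.5,0,0),1),((77.5,-342.5,0),1),((0,0,0),1),((76,97,0),-1)]
    T=np.eye(4)
    for (p,r),a in zip(J,q):
        A=np.eye(4);A[:3,3]=p;A[:3,:3]=R.from_euler("x",r*np.pi/2).as_matrix()@R.from_euler("z",a).as_matrix();T=T@A
    A=np.eye(4);A[2,3]=tool;return T@A
E
python3 - <<'E'
from h import *; from cell import ctrl
s=ctrl.read_state();T=fk(s["qpos"]);print(np.round(T,3), np.round(R.from_euler("xyz",s["tool_rot"]).as_matrix(),3), s["eef_pos"], np.hypot(*s["eef_pos"][:2]),np.hypot(*T[:2,3]))
d=ctrl.get_image("top");w=ctrl.get_image("wrist");print(np.round(w["mount"],3),w["fx"],w["cx"],w["cy"])
for n,u,v,z in[("case",232,240,37),("mouth",231,215,37),("foot",233,262,37),("cap",190,263,37),("pegtop",330,240,120),("hA",393,245,120),("hB",457,243,120),("rTL",314,228,16),("rTR",464,226,16),("rBL",314,278,16),("rBR",466,274,16),("tTL",168,213,14),("tTR",254,203,14),("tBL",177,295,14),("tBR",263,281,14)]:print(n,np.round(onz(d,u,v,z),1))
a=cv2.resize(d["pixels"][195:300,160:270],None,fx=4.5,fy=4.5,interpolation=2);b=cv2.resize(d["pixels"][220:285,305:370],None,fx=4.5,fy=4.5,interpolation=2)
o=np.zeros((480,800,3),np.uint8);o[:a.shape[0],:a.shape[1]]=a;o[:b.shape[0],500:500+b.shape[1]]=b
cv2.imwrite("pics/crop.png",np.clip(o[:,:,::-1]*1.5,0,255).astype(np.uint8))
E
```

```text
[[ 3.18000e-01 -9.48000e-01 -3.00000e-02  1.69168e+02]
 [-9.42000e-01 -3.19000e-01  1.02000e-01 -5.70297e+02]
 [-1.07000e-01 -4.00000e-03 -9.94000e-01  2.12948e+02]
 [ 0.00000e+00  0.00000e+00  0.00000e+00  1.00000e+00]] [[-0.948  0.317 -0.001]
 [ 0.317  0.948 -0.002]
 [-0.    -0.002 -1.   ]] [206.04554724 616.00849842 303.08682543] 649.5546456296149 594.8583691691771
[[ 0.0000e+00  9.6200e-01  2.7300e-01  6.8933e+01]
 [ 1.0000e+00  0.0000e+00 -1.0000e-03  3.5900e-01]
 [-1.0000e-03  2.7300e-01 -9.6200e-01 -6.9412e+01]
 [ 0.0000e+00  0.0000e+00  0.0000e+00  1.0000e+00]] 378.22647555640503 321.0094041490097 243.31104450173248
case [500.2 158.5  37. ]
mouth [556.7 163.3  37. ]
foot [451.4 154.1  37. ]
cap [448.5 248.2  37. ]
pegtop [487.3 -57.6 120. ]
hA [ 478. -184.  120.]
hB [ 483.  -312.1  120. ]
rTL [532.7 -21.2  16. ]
rTR [ 539.7 -358.8   16. ]
rBL [419.8 -22.7  16. ]
rBR [ 431.4 -358.4   16. ]
tTL [565.7 312.9  14. ]
tTR [590.5 117.   14. ]
tBL [379.9 279.9  14. ]
tBR [412.4  90.4  14. ]
```

View pics/crop.png

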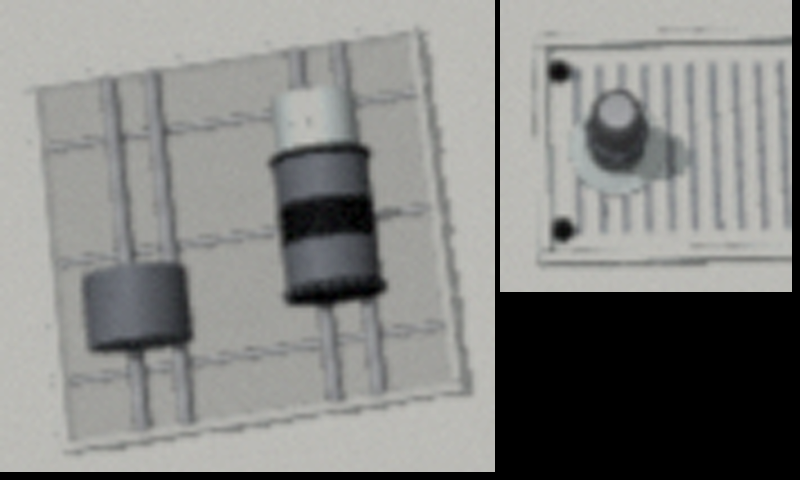

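```bash
python3 - <<'E'
t=open('h.py').read();i=t.index("def fk");open('h.py','w').write(t[:i]+'''
LO=np.array([-3.06,-.37,-1.25,.18,-1.1,.23,-2.94]);HI=np.array([3.06,2.12,1.32,2.47,4.24,1.98,2.94])
JJ=[((0,0,156.43),2),((0,5.375,-128.38),1),((0,-210.38,-6.375),-1),((0,6.375,-210.38),1),((0,-208.43,-6.375),-1),((0,.175,-105.93),1),((0,-105.93,-.175),-1)]
JR=[R.from_euler("x",r*np.pi/2).as_matrix() for _,r in JJ]
FL=R.from_euler("x",np.pi).as_matrix()
def fk(q,tool=0.):
    p=np.zeros(3);M=np.eye(3)
    for (o,_),A,a in zip(JJ,JR,q):
        p=p+M@np.array(o,float);c,s=np.cos(a),np.sin(a);M=M@A@np.array([[c,-s,0],[s,c,0],[0,0,1.]])
    p=p+M@np.array([0,0,-61.525-tool]);return p,M@FL
''')
E
python3 - <<'E'
from h import *; from cell import ctrl
s=ctrl.read_state();p,M=fk(s["qpos"]);m=R.from_euler("xyz",s["tool_rot"]).as_matrix()
print(p,s["eef_pos"],M.T@(s["eef_pos"]-p));print(np.round(M.T@m,3))
E
```

```text
[165.41917483 484.22100083 286.74384714] [206.08843    616.1693386  303.34069359] [-138.01549368    3.28605912  -16.75508238]
[[-0. -1. -0.]
 [ 1. -0.  0.]
 [-0.  0.  1.]]
```

Call:
send_rows(
  rows=[
    [[-43.6,-44,-2,0,0,0],[-43.6,-44,-2,0,0,0],[-43.6,-44,-2,0,0,0],[-43.6,-44,-2,0,0,0],[-43.6,-44,-2,0,0,0],[-43.6,-44,-2,0,0,0],[-43.6,-44,-2,0,0,0],[-43.6,-44,-2,0,0,0],[-43.6,-44,-2,0,0,0],[-43.6,-44,-2,0,0,0]],
  ],
)

```text
clock: 1.2
eef_pos: [427.7, 166.4, 320.3]
tool_rot: [3.141, 0.0, 2.819]
force: [1.0, 0.4, 0.2]
width: 85.2
gripper_force: 0.0
```

Run:
```python
from cell import ctrl
import json,numpy as np
s=ctrl.read_state();print({k:np.round(v,3).tolist() for k,v in s.items()})
```

```text
{'clock': 1.2, 'qpos': [-0.504, 0.337, 0.095, 2.009, -0.044, 0.797, 0.865], 'qd': [0.995, 0.013, 0.13, -0.074, -0.06, 0.051, 1.143], 'tau': [-5.037, -38.671, 0.886, -14.923, 0.086, 0.249, -1.221], 'eef_pos': [427.672, 166.366, 320.279], 'tool_rot': [3.141, 0.0, 2.819], 'force': [0.959, 0.437, 0.222], 'torque': [0.062, -0.055, 0.002], 'gripper_force': 0.0, 'width': 85.152}
```

Call:
send_rows(
  rows=[
    [[-8,-8,0,0,0,0],[-8,-8,0,0,0,0],[-8,-8,0,0,0,0],[-8,-8,0,0,0,0],[-8,-8,0,0,0,0],[-8,-8,0,0,0,0]],
  ],
)

```text
clock: 1.8
eef_pos: [476.8, 69.1, 319.9]
tool_rot: [3.141, -0.001, 2.822]
force: [-0.4, 0.3, 0.5]
width: 85.2
gripper_force: 0.0
```

Run:
```python
from h import *; from cell import ctrl
import pickle
from scipy.optimize import least_squares
s=ctrl.read_state();w=ctrl.get_image("wrist");pickle.dump((s,w),open("w1.pkl","wb"))
print(s["clock"],s["eef_pos"],s["tool_rot"],s["qpos"])
cv2.imwrite("pics/w1.png",w["pixels"][:,:,::-1])
import h
D=[([-1.314,0.629,0.038,1.518,-0.027,0.996,-0.02],[206.1,616.1,303.2]),([-0.504,0.337,0.095,2.009,-0.044,0.797,0.865],[427.672,166.366,320.279]),(s["qpos"],s["eef_pos"])]
def f(x):
    h.JJ[0]=((0,0,156.43),2)
    h.JJ[1]=((0,5.375,-x[0]),1)
    h.JJ[2]=((0,-x[1],-6.375),-1);h.JJ[3]=((0,6.375,-x[1]),1);h.JJ[4]=((0,-x[2],-6.375),-1);h.JJ[5]=((0,.175,-x[2]),1)
    return np.concatenate([fk(q,x[3])[0]-p for q,p in D])
r=least_squares(f,[128,260,180,200]);print(r.x,r.fun)
```

```text
1.8 [476.83500745  69.10663437 319.89617983] [ 3.14095448e+00 -1.15524873e-03  2.82224292e+00] [-0.28826907  0.37083837  0.11794398  1.95428671 -0.05985621  0.82042154
  1.11404412]
[-2045.42025365   275.49661435   192.68120405 -2124.79331429] [-2.61386936  0.86376622  1.17498955 -2.27700634  2.01439007 -0.71102776
  0.9807424   0.4782639  -0.46396179]
```

View pics/w1.png

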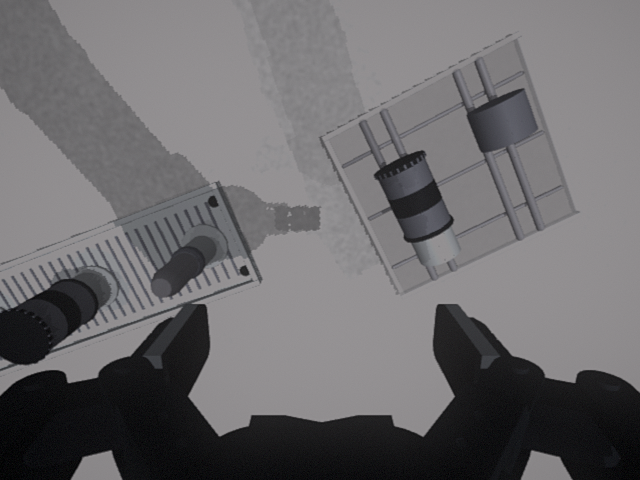

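Wrist view: the case foot is near (402,162) and its mouth near (440,250). The bare peg's base is near (205,240) and its top near (163,285). I'll zoom in to pick edges.

Run:
```python
import pickle,cv2,numpy as np
s,w=pickle.load(open("w1.pkl","rb"));p=w["pixels"]
a=cv2.resize(p[140:275,365:470],None,fx=4,fy=4,interpolation=2);b=cv2.resize(p[170:300,140:235],None,fx=4,fy=4,interpolation=2)
o=np.zeros((545,800,3),np.uint8);o[:540,:420]=a;o[:520,420:800]=b
cv2.imwrite("pics/w1z.png",np.clip(o[:,:,::-1]*1.6,0,255).astype(np.uint8))
```

```text
(no output)
```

View pics/w1z.png

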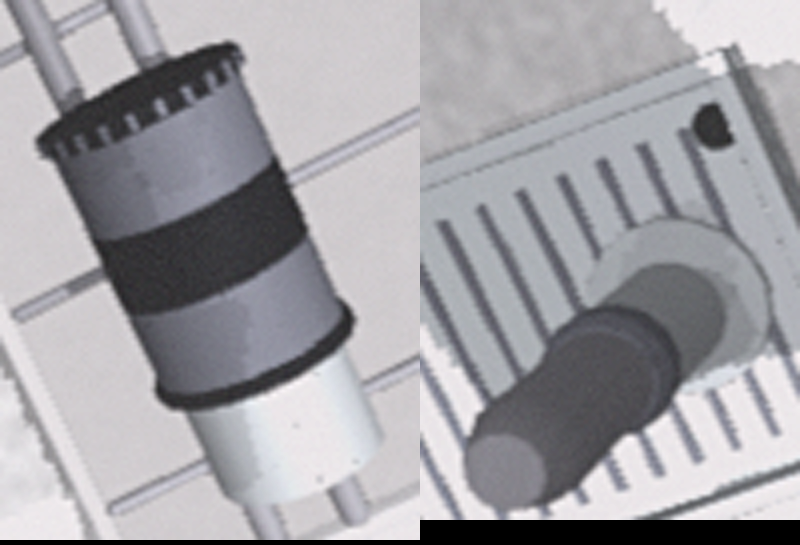

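Run:
```python
from h import *; from cell import ctrl
import pickle
s,w=pickle.load(open("w1.pkl","rb"));T=wristT(s,w);d=ctrl.get_image("top")
k=lambda a,b:(365+a/4,140+b/4)
P=lambda a,b,z=37:onz(w,*k(a,b),z,T)
f=lambda a,b:np.round(a,1)
# tangent planes of sleeve: normals from ray pairs -> axis point/direction
def plane(p,q):
    r1=ray(w,*k(*p),T)[1];r2=ray(w,*k(*q),T)[1];n=np.cross(r1,r2);return n/np.linalg.norm(n)
nl=plane((62,160),(155,385));nr=plane((245,95),(340,300))
ax=np.cross(nl,nr);ax/=np.linalg.norm(ax);b=nl*np.sign(nl@[0,-1,0])+nr*np.sign(nr@[0,-1,0])
print("axis",ax,np.degrees(np.arctan2(ax[1],ax[0])))
F=(P(38,150)+P(243,55))/2;C=(P(158,395)+P(353,320))/2;N=(P(62,160)+P(245,95))/2
print("foot",F,"collar",C,np.linalg.norm(C-F),np.degrees(np.arctan2(*(C-F)[1::-1])),"widths",np.linalg.norm(P(38,150)-P(243,55)),np.linalg.norm(P(158,395)-P(353,320)))
B=[(P(103,240)+P(278,160))/2,(P(140,312)+P(306,235))/2];print("band",B)
# top cam case: crop px /4.5 + (160,195)
t=lambda a,b:onz(d,160+a/4.5,195+b/4.5,37)
print("top foot",(t(286,295)+t(384,286))/2,"collar",(t(270,156)+t(368,152))/2)
def tri(o1,r1,o2,r2):
    A=np.c_[r1,-r2];x=np.linalg.lstsq(A,o2-o1,rcond=None)[0];a=o1+x[0]*r1;b=o2+x[1]*r2;return (a+b)/2,np.linalg.norm(a-b)
kp=lambda a,b:(140+(a-420)/4,170+b/4)
print("posttop",tri(*ray(w,*kp(505,470),T),*ray(d,331.7,243.8)))
print("flange wrist z16",onz(w,*kp(680,305),16,T),"top",onz(d,329.9,253.3,16))
print("clamp wrist z62",onz(w,*kp(615,370),64,T))
# rack from top view corners at 16
c=[onz(d,305+(a-500)/4.5,220+b/4.5,16) for a,b in((537,35),(541,263))]
print("rack edge",c)
print("screw",[onz(d,305+(a-500)/4.5,220+b/4.5,8) for a,b in((559,71),(563,230))])
```

```text
axis [0.84235037 0.04145989 0.53733316] 2.817783589118228
foot [458.77422156 152.19248733  37.        ] collar [525.47276262 162.82101184  37.        ] 67.54006894510871 9.054054411246799 widths 50.459500204377264 48.94458681679059
band [array([483.99381334, 157.51305313,  37.        ]), array([503.21885733, 160.45311433,  37.        ])]
top foot [456.82269783 151.14072435  37.        ] collar [524.38348202 162.03277755  37.        ]
posttop (array([479.85851382, -61.11992039, 116.74348758]), np.float64(0.42869217563615164))
flange wrist z16 [477.32155604 -55.48556403  16.        ] top [475.29101755 -57.48526623  16.        ]
clamp wrist z62 [478.40327708 -56.64560021  64.        ]
rack edge [array([533.18624627, -19.41162432,  16.        ]), array([418.82185504, -22.95785467,  16.        ])]
screw [array([516.37821059, -30.44591815,   8.        ]), array([436.02602485, -33.39171111,   8.        ])]
```

```bash
cat >> h.py <<'E'
def links(x):
    JJ[1]=((0,5.375,-x[0]),1)
    JJ[2]=((0,-x[1],-6.375),-1);JJ[3]=((0,6.375,-x[1]),1);JJ[4]=((0,-x[2],-6.375),-1);JJ[5]=((0,.175,-x[2]),1)
TOOL=94.;links([173.,275.5,192.7])
Q=R.from_euler("z",np.pi/2).as_matrix()
def fkt(q):
    p,M=fk(q,TOOL);Z=np.array([[0,-1,0],[1,0,0],[0,0,1.]]);return p,M@Z
from scipy.optimize import least_squares
def ik(p,M,q0):
    def f(q):
        a,B=fkt(q);return np.r_[(a-p)/100,R.from_matrix(B.T@M).as_rotvec(),(np.array(q)-q0)*1e-3]
    r=least_squares(f,np.clip(q0,LO+.01,HI-.01),bounds=(LO,HI));return r.x,np.abs(r.fun[:6]).max()
def pose(zdir,xside):  # tool z dir, approx x
    z=zdir/np.linalg.norm(zdir);x=xside-z*(xside@z);x/=np.linalg.norm(x);return np.c_[x,np.cross(z,x),z]
E
cat > plan.py <<'E'
from h import *
q0=np.array([-0.288,0.371,0.118,1.954,-0.06,0.82,1.114])
p,M=fkt(q0);print(p,R.from_matrix(M).as_euler("xyz"))
th=np.radians(9.1);u=np.array([np.cos(th),np.sin(th),0]);G=np.array([491.9,157.3,37]);H=np.array([478.5,-58,100.])
for sgn in(1,-1):
  for a in np.radians([0,20,35,45]):
    z=np.array([u[0]*np.sin(a),u[1]*np.sin(a),-np.cos(a)])
    m=u; M1=pose(z,sgn*u)
    q1,e1=ik(G-54*z,M1,q0)
    ml=M1.T@u
    for psi in np.radians([-120,-90,-60,-30,0,30,60,90,120]):
        z2=np.array([np.cos(a)*np.cos(psi),np.cos(a)*np.sin(psi),-np.sin(a)])
        x2=(-np.array([0,0,1.])-z2*ml[2])/ml[0]; M2=pose(z2,x2)
        best=(9,None)
        for s in (q1,q0,np.r_[q1[:6],q1[6]-1.5],np.r_[q1[:6],q1[6]+1.5],np.r_[q1[:4],1.5,1.5,0],np.r_[q1[:4],3,1.5,0]):
            q2,e2=ik(H-54*z2,M2,s)
            if e2<.01 and np.abs(q2-q1).max()<best[0]: best=(np.abs(q2-q1).max(),q2)
        if e1<.01 and best[1] is not None: print(sgn,round(np.degrees(a)),round(np.degrees(psi)),round(best[0],2),np.round(q1,2),np.round(best[1],2))
E
time python3 plan.py
```

```text
[476.13104212  71.65741449 319.04633585] [ 3.14064652e+00 -6.92818886e-04  2.82179144e+00]
1 0 -120 0.95 [-0.75  0.89  0.61  2.03 -1.02  0.55 -0.81] [-0.94  1.83  1.32  1.47 -0.22  1.5  -0.27]
1 0 -90 0.96 [-0.75  0.89  0.61  2.03 -1.02  0.55 -0.81] [-1.21  1.79  1.16  1.84 -0.06  0.89 -0.42]
1 0 -60 1.57 [-0.75  0.89  0.61  2.03 -1.02  0.55 -0.81] [-1.42  1.87  1.04  2.22  0.55  0.23 -1.12]
1 0 60 1.9 [-0.75  0.89  0.61  2.03 -1.02  0.55 -0.81] [ 1.15  1.39 -0.55  2.02 -1.1   0.99 -1.63]
1 0 90 1.28 [-0.75  0.89  0.61  2.03 -1.02  0.55 -0.81] [ 0.53  1.31  0.14  1.65 -1.02  1.79 -1.66]
1 0 120 1.43 [-0.75  0.89  0.61  2.03 -1.02  0.55 -0.81] [ 0.42  1.37  0.05  1.3  -0.68  1.98 -1.83]
-1 0 -120 1.24 [-0.33  0.79 -0.04  2.02  0.08  0.33  1.3 ] [-0.7   1.45  0.62  1.46  0.35  1.57  2.23]
-1 0 -90 0.86 [-0.33  0.79 -0.04  2.02  0.08  0.33  1.3 ] [-1.04  1.51  0.77  1.84  0.49  1.01  2.16]
-1 0 -60 1.08 [-0.33  0.79 -0.04  2.02  0.08  0.33  1.3 ] [-1.42  1.87  1.04  2.22  0.55  0.23  2.02]
-1 0 30 3.87 [-0.33  0.79 -0.04  2.02  0.08  0.33  1.3 ] [ 1.61  1.93 -1.05  2.37  3.95  0.36  2.9
[... 883 characters left out ...]
.98  1.55 -1.25  1.42  0.29  1.55  0.33]
-1 35 -120 2.09 [ 0.21  1.21 -1.05  2.47  2.3   1.32 -0.73] [ 0.26  1.28 -1.05  1.68  1.1   1.98  1.36]
-1 35 -90 2.19 [ 0.21  1.21 -1.05  2.47  2.3   1.32 -0.73] [ 0.21  1.27 -1.1   1.99  1.37  1.98  1.47]
-1 35 -60 2.13 [ 0.21  1.21 -1.05  2.47  2.3   1.32 -0.73] [-0.49  0.92 -0.03  2.36  1.68  0.99  1.41]
-1 35 60 1.41 [ 0.21  1.21 -1.05  2.47  2.3   1.32 -0.73] [ 1.37  1.38 -1.25  2.18  0.89  0.33 -0.74]
-1 35 90 1.88 [ 0.21  1.21 -1.05  2.47  2.3   1.32 -0.73] [ 1.21  1.39 -1.25  1.84  0.42  0.9  -0.02]
-1 35 120 1.87 [ 0.21  1.21 -1.05  2.47  2.3   1.32 -0.73] [ 0.98  1.42 -1.25  1.55  0.42  1.4   0.26]
real	0m25.408s
user	0m25.734s
sys	0m0.104s
```

Call:
send_rows(
  rows=[
    [[1.3,8.8,6,0,0,-0.48],[1.3,8.8,13,0,0,-0.48],[1.3,8.8,13,0,0,-0.48],[1.3,8.8,13,0,0,-0.48],[1.3,8.8,13,0,0,-0.48],[1.3,8.8,13,0,0,-0.48],[1.3,8.8,13,0,0,-0.48]],
  ],
)

```text
clock: 2.6
eef_pos: [494.3, 153.7, 192.1]
tool_rot: [-3.141, 0.004, -2.988]
force: [0.7, -0.1, 0.3]
width: 85.3
gripper_force: 0.0
```

Run:
```python
from h import *; from cell import ctrl
import pickle
s=ctrl.read_state();w=ctrl.get_image("wrist");T=wristT(s,w);print(s["clock"],s["eef_pos"],s["tool_rot"],s["qpos"])
M=R.from_euler("xyz",s["tool_rot"]).as_matrix();g=np.array([491.9,157.3,87])
print("to go cm",M.T@(g-s["eef_pos"])/10)
im=np.ascontiguousarray(w["pixels"][:,:,::-1])
u=np.array([np.cos(np.radians(9.1)),np.sin(np.radians(9.1)),0]);n=np.array([-u[1],u[0],0]);m=np.array([505.7,159.5,37])
for z,r in((-47.5,25),(17,25),(21,25),(50,20.5)):
  for k in(-r,r): cv2.circle(im,tuple(int(round(c)) for c in proj(w,m+z*u+k*n,T)),2,(0,0,255),-1)
cv2.imwrite("pics/w2.png",im)
```

```text
2.6 [494.31574255 153.6808645  192.11963239] [-3.14126733  0.00350952 -2.98751522] [-0.34166636  0.60449342 -0.02147343  1.99150683  0.02564318  0.54247576
  1.34361774]
to go cm [ 0.22006087  0.39811977 10.5111267 ]
```

View pics/w2.png

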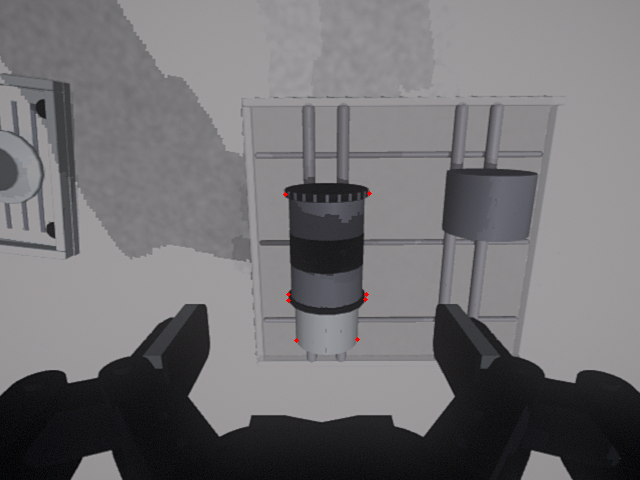

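The overlay fits the case: foot corners at (287,194) and (369,194), collar at y≈298, centred on x≈328. Descending now.

Call:
send_rows(
  rows=[
    [[0.2,0.2,4,0,0,0],[0.2,0.2,7,0,0,0],[0.2,0.2,7,0,0,0],[0.2,0.2,7,0,0,0]],
  ],
)

```text
clock: 3.05
eef_pos: [491.5, 155.8, 121.1]
tool_rot: [-3.141, 0.001, -2.986]
force: [0.1, 0.9, -0.0]
width: 85.6
gripper_force: 0.0
```

```bash
cat > go.py <<'E'
from h import *; from cell import ctrl
s=ctrl.read_state();M=R.from_euler("xyz",s["tool_rot"]).as_matrix();g=np.array([491.9,157.3,87])
print(s["clock"],s["eef_pos"],s["tool_rot"],"to go cm",M.T@(g-s["eef_pos"])/10,s["force"],s["qpos"])
E
python3 go.py
```

```text
3.05 [491.48390942 155.82217489 121.12137424] [-3.14136914e+00  9.06632417e-04 -2.98560750e+00] to go cm [-0.06096881  0.14028683  3.41216283] [ 0.08810667  0.8678181  -0.0479772 ] [-0.35016369  0.728933   -0.01728866  2.03110956  0.03206486  0.38096041
  1.33396415]
```

Call:
send_rows(
  rows=[
    [[-0.05,0.1,2,0,0,0],[-0.05,0.1,3.3,0,0,0],[-0.05,0.1,3.3,0,0,0],[-0.05,0.1,3.3,0,0,0]],
  ],
)

```text
clock: 3.45
eef_pos: [491.6, 157.2, 87.8]
tool_rot: [3.142, 0.001, -2.985]
force: [0.3, 0.6, -0.2]
width: 85.3
gripper_force: 0.0
```

Call:
send_rows(
  rows=[
    [[0,0,0,0,0,0],[0,0,0,0,0,0],[0,0,0,0,0,0],[0,0,0,0,0,0],[0,0,0,0,0,0],[0,0,0,0,0,0],[0,0,0,0,0,0],[0,0,0,0,0,0]],
  ],
  grip=255,
)

```text
clock: 4.25
eef_pos: [491.7, 156.6, 87.9]
tool_rot: [-3.141, 0.001, -2.985]
force: [-1.1, -1.8, 6.8]
width: 44.6
gripper_force: 60.1
```

```bash
python3 go.py
```

```text
4.25 [491.69728128 156.63045903  87.88866429] [-3.14090563e+00  8.95459517e-04 -2.98502106e+00] to go cm [-0.03038464  0.0630351   0.08885039] [-1.09637881 -1.81850865  6.84204426] [-0.35405523  0.79178428 -0.01384965  2.03784316  0.03496183  0.31145643
  1.33030815]
```

Call:
send_rows(
  rows=[
    [[0,0,-2,0,0,0],[0,0,-5,0,0,0],[0,0,-9,0,0,0],[1,-3,-13,0,0,0],[1.4,-6,-17,0,0,0],[1.4,-8.6,-20,0,0,0],[1.4,-8.6,-20,0,0,0],[1.4,-8.6,-20,0,0,0],[1.4,-8.6,-20,0,0,0]],
  ],
)

```text
clock: 5.15
eef_pos: [490.1, 71.0, 286.2]
tool_rot: [3.141, -0.002, -2.983]
force: [-0.3, -0.1, -1.8]
width: 44.7
gripper_force: 61.8
```

Run:
```python
from h import *; from cell import ctrl
import pickle
s=ctrl.read_state();w=ctrl.get_image("wrist");T=wristT(s,w);pickle.dump((s,w),open("w3.pkl","wb"))
print(s["clock"],s["eef_pos"],s["tool_rot"],s["force"],s["width"],np.round(s["qpos"],3))
c=[proj(w,(478.5,-60,z),T) for z in(16,62,117)];print(c)
p=w["pixels"][:,:,::-1]
x0,y0=max(0,int(c[1][0])-65),max(0,int(c[1][1])-65);print(x0,y0)
b=cv2.resize(p[y0:y0+130,x0:x0+130],None,fx=4,fy=4,interpolation=2)
o=np.zeros((520,800,3),np.uint8);o[:b.shape[0],:b.shape[1]]=np.clip(b*1.5,0,255);o[:240,520:]=cv2.resize(p,(320,240))[:, :280]
cv2.imwrite("pics/w3.png",o)
```

```text
5.15 [490.05622264  71.0221984  286.15706219] [ 3.14092007e+00 -1.99597282e-03 -2.98313196e+00] [-0.26040825 -0.12146203 -1.84644693] 44.708426689538044 [-0.169  0.434 -0.044  1.959  0.026  0.751  1.501]
[(np.float64(176.78264372465355), np.float64(179.3660856299666)), (np.float64(155.0545175849483), np.float64(185.82380669372344)), (np.float64(118.52726873002857), np.float64(196.67991010617828))]
90 120
```

View pics/w3.png

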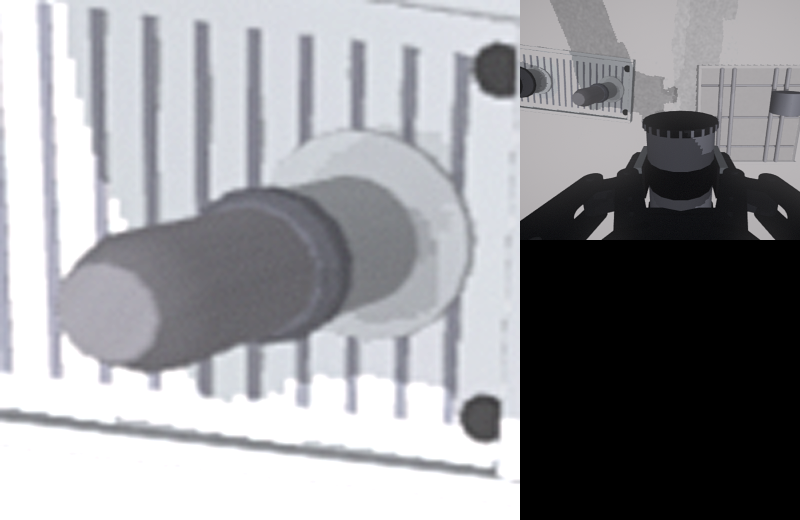

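Run:
```python
from h import *; from cell import ctrl
import pickle
d=ctrl.get_image("top")
V=[]
for n,fl,tp in(("w1.pkl",(205,246.2),(161.25,287.5)),("w3.pkl",(181.75,178.5),(117,198.2))):
    s,w=pickle.load(open(n,"rb"));V.append((w,wristT(s,w),fl,tp))
V.append((d,None,(329.9,253.3),(331.7,243.8)))
for w,T,f,t in V: print(onz(w,*f,16,T),[np.round(onz(w,*t,z,T)[:2],1) for z in(110,117,124,134)])
def F(x):
    r=[]
    for w,T,f,t in V:
        r+=list(np.subtract(proj(w,(x[0],x[1],16),T),f))+list(np.subtract(proj(w,(x[0],x[1],x[2]),T),t))
    return r
o=least_squares(F,[478,-58,117],loss="soft_l1");print(o.x,np.round(o.fun if len(o.fun)==12 else F(o.x),2))
```

```text
[477.27216653 -55.46455961  16.        ] [array([481.3, -64.9]), array([479.6, -61. ]), array([477.8, -57.1]), array([475.3, -51.5])]
[477.03606452 -55.68265192  16.        ] [array([481.3, -64.5]), array([479.6, -60.9]), array([477.9, -57.4]), array([475.5, -52.3])]
[475.29101755 -57.48526623  16.        ] [array([481.2, -61.1]), array([480. , -61.1]), array([478.9, -61.1]), array([477.2, -61. ])]
[477.21836404 -55.89983045 126.64798114] [-0.41  0.08 -0.33  0.18 -0.26  0.17  0.23 -0.11 -0.7  -0.86 -2.59  0.58]
```

```bash
cat > turn.py <<'E'
from h import *; from cell import ctrl
s=ctrl.read_state();M=R.from_euler("xyz",s["tool_rot"]).as_matrix();p=s["eef_pos"]
psi=np.radians(-115);z2=np.array([np.cos(psi),np.sin(psi),0]);M2=pose(z2,np.array([0,0,1.]));g=np.array([477.5,-57.5,225])-50.9*z2
rv=R.from_matrix(M.T@M2).as_rotvec();print("shift cm",M.T@(g-p)/10,"rotvec",rv,np.linalg.norm(rv),"force",s["force"])
q=s["qpos"]
for t in np.linspace(0,1,6)[1:]:
    q,e=ik(p+t*(g-p),M@R.from_rotvec(t*rv).as_matrix(),q);print(round(e,4),np.round(q,2))
for zz in(180,140,100):
    q,e=ik(np.r_[g[:2],zz],M2,q);print(zz,round(e,4),np.round(q,2))
E
python3 turn.py
```

```text
shift cm [ 0.4064181  -8.29905364  6.07680277] rotvec [ 0.76153164  1.43141088 -0.75869679] 1.7901084759119175 force [ 0.26013896  0.4431273  -1.23194968]
0.0 [-0.24  0.56 -0.    1.8   0.17  1.08  1.54]
0.0 [-0.3   0.7   0.03  1.68  0.3   1.35  1.61]
0.0 [-0.36  0.85  0.06  1.61  0.43  1.56  1.71]
0.0 [-0.41  0.98  0.08  1.59  0.58  1.71  1.82]
0.0 [-0.46  1.11  0.11  1.62  0.75  1.82  1.92]
180 0.0 [-0.45  1.18  0.1   1.59  0.74  1.78  1.88]
140 0.0 [-0.45  1.25  0.1   1.56  0.73  1.76  1.86]
100 0.0 [-0.45  1.32  0.09  1.52  0.72  1.74  1.84]
```

Call:
send_rows(
  rows=[
    [[0,-1,0,0.08,0.14,-0.08],[0,-2,0,0.15,0.29,-0.15],[0,-3,0,0.23,0.43,-0.23],[0,-4,0,0.3,0.57,-0.3],[0,-5,0,0.38,0.72,-0.38],[0,-6,0,0.46,0.86,-0.46],[0,-7,0,0.53,1.0,-0.53],[0,-8,0,0.61,1.15,-0.61],[0,-8,0,0.69,1.29,-0.68],[0,-8,0,0.76,1.43,-0.76]],
  ],
)

```text
clock: 6.25
eef_pos: [503.7, -7.8, 285.5]
tool_rot: [-2.713, -1.312, -2.557]
force: [0.0, 0.3, -2.0]
width: 44.4
gripper_force: 61.8
```

```bash
python3 turn.py|head -1; python3 go.py
```

```text
shift cm [-5.69270532  0.84742009  1.94727796] rotvec [ 0.12127557  0.22900708 -0.12191686] 0.28638388013730676 force [ 0.03828216  0.28935932 -2.01076899]
6.25 [503.74830736  -7.78406032 285.46817155] [-2.71336434 -1.31151858 -2.55731686] to go cm [-21.26467656  11.975736    -8.4983953 ] [ 0.03828216  0.28935932 -2.01076899] [-0.40669224  0.95573487  0.05775478  1.56167091  0.63854264  1.81386741
  1.86949057]
```

Call:
send_rows(
  rows=[
    [[0,0,0,0.06,0.11,-0.06],[0,0,0,0.12,0.23,-0.12],[0,0,0,0.12,0.23,-0.12],[0,0,0,0.12,0.23,-0.12]],
  ],
)

```text
clock: 6.65
eef_pos: [503.4, -8.2, 285.8]
tool_rot: [-2.3, -1.564, -2.854]
force: [-1.5, -0.2, -1.2]
width: 44.6
gripper_force: 61.8
```

```bash
python3 turn.py; python3 go.py
```

```text
shift cm [-6.0794459   0.29074097  0.50650458] rotvec [ 0.00516458  0.00474223 -0.00533412] 0.008809910664707992 force [-1.5061811  -0.16640792 -1.21512929]
0.0 [-0.44  1.03  0.08  1.62  0.78  1.88  1.95]
0.0 [-0.44  1.05  0.08  1.62  0.77  1.87  1.94]
0.0 [-0.44  1.07  0.08  1.62  0.77  1.86  1.93]
0.0 [-0.44  1.09  0.07  1.62  0.77  1.85  1.91]
0.0 [-0.44  1.11  0.07  1.62  0.76  1.84  1.9 ]
180 0.0 [-0.43  1.18  0.07  1.59  0.75  1.8   1.87]
140 0.0 [-0.43  1.25  0.06  1.56  0.74  1.78  1.84]
100 0.0 [-0.43  1.32  0.06  1.52  0.73  1.76  1.82]
6.65 [503.38796244  -8.15508221 285.83247227] [-2.30010342 -1.56365899 -2.85378248] to go cm [-19.90839893   8.21431001 -14.37351239] [-1.5061811  -0.16640792 -1.21512929] [-0.45555078  1.03863178  0.07303791  1.59972086  0.75948446  1.90302952
  1.95280125]
```

Call:
send_rows(
  rows=[
    [[-3,0.3,0.5,0.005,0.005,-0.005],[-6.1,0.3,0.5,0.005,0.005,-0.005],[-6.1,0.3,0.5,0.005,0.005,-0.005],[-6.1,0.3,0.5,0.005,0.005,-0.005],[-6.1,0.3,0.5,0.005,0.005,-0.005]],
  ],
)

```text
clock: 7.15
eef_pos: [499.5, -12.2, 227.8]
tool_rot: [-1.663, -1.567, 2.796]
force: [-0.4, 0.5, -0.9]
width: 44.8
gripper_force: 61.8
```

```bash
python3 turn.py | head -1
python3 - <<'E'
from h import *; from cell import ctrl
import pickle
s=ctrl.read_state();M=R.from_euler("xyz",s["tool_rot"]).as_matrix();p=s["eef_pos"]
d=ctrl.get_image("scene");t=ctrl.get_image("top");pickle.dump((s,d,t),open("s4.pkl","wb"))
c=lambda x:p+M@np.array([x,0,50.9])
a=np.array([477.5,-57.5])
im=np.ascontiguousarray(d["pixels"][:,:,::-1])
sc=6;u0,v0=260,130
cr=np.clip(cv2.resize(im[v0:v0+100,u0:u0+100],None,fx=sc,fy=sc,interpolation=2)*1.5,0,255).astype(np.uint8)
for P,col in((c(35.8),(0,0,255)),(c(-64.2),(0,0,255)),((*a,126.6),(0,255,0)),((*a,62),(0,255,0)),((*a,16),(0,255,0))):
    u,v=proj(d,P);print(np.round(P,1),round(u,1),round(v,1));cv2.circle(cr,(int((u-u0+.5)*sc),int((v-v0+.5)*sc)),3,col,-1)
cv2.imwrite("pics/s4.png",cr)
E
```

```text
shift cm [-0.27901676  0.08532093 -0.05349098] rotvec [ 0.00166394  0.00030808 -0.00334552] 0.0037491534087695654 force [-0.44581258  0.48319133 -0.91458173]
[477.8 -58.3 263.6] 313.5 168.0
[478.2 -58.4 163.6] 313.6 208.8
[477.5 -57.5 126.6] 313.6 221.9
[477.5 -57.5  62. ] 313.6 243.9
[477.5 -57.5  16. ] 313.6 258.3
```

View pics/s4.png

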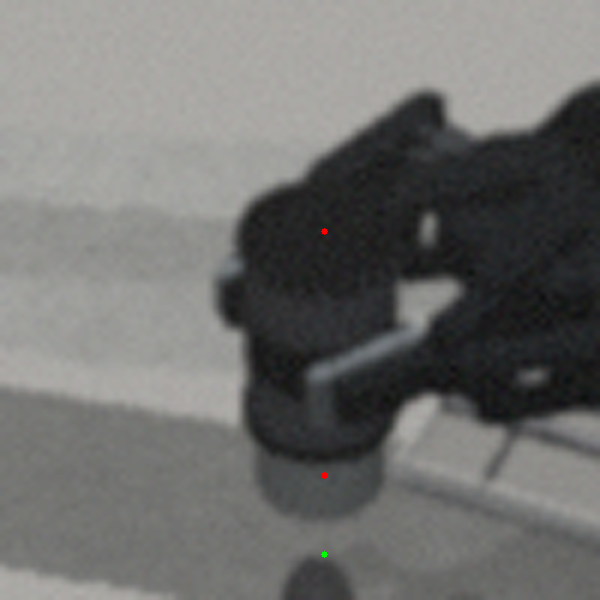

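Scene crop: the mouth is at about (319,471) and the post centre at x≈320, so they line up in this view. The post apex is at y≈558, lower than predicted. I'll check the peg again using the unobstructed first pictures.

Run:
```python
import cv2,numpy as np
a=cv2.imread("pics/scene0.png")[215:275,285:335];b=cv2.imread("pics/top0.png")[230:270,310:355]
o=np.zeros((600,800,3),np.uint8)
f=lambda x,k:np.clip(cv2.resize(x,None,fx=k,fy=k,interpolation=2)*1.5,0,255)
A=f(a,8);B=f(b,8);o[:480,:400]=A;o[:320,420:780]=B
cv2.imwrite("pics/pz.png",o)
```

```text
(no output)
```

View pics/pz.png

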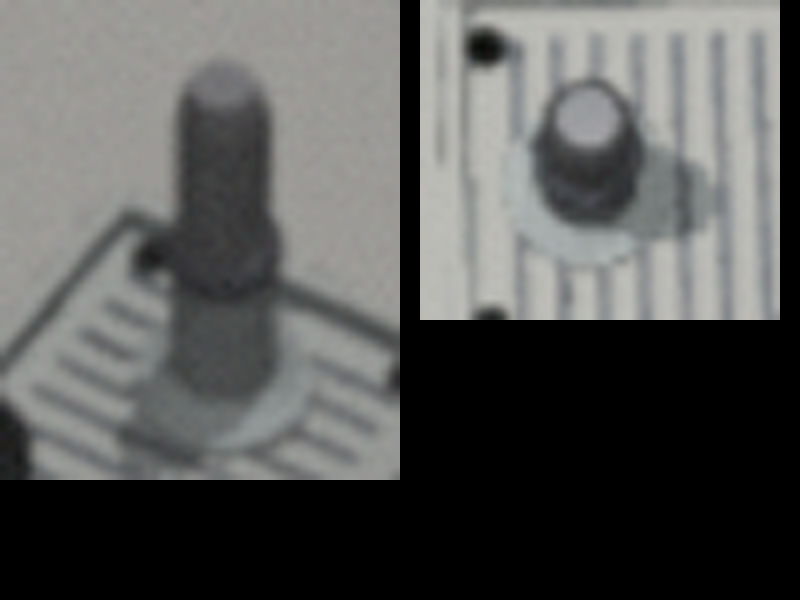

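Run:
```python
from h import *
import pickle
s,d,t=pickle.load(open("s4.pkl","rb"))
w3s,w3=pickle.load(open("w3.pkl","rb"));W=wristT(w3s,w3)
for off in(0,.8):
  for useW in(0,1):
    V=[(d,None,(312.3+off,262.5+off),(312.7+off,225.2+off)),(t,None,(330.7,252.2),(330.9,243.7))]
    if useW:V.append((w3,W,(181.75,178.5),(117,198.2)))
    def F(x):
        r=[]
        for w,T,f,g in V: r+=list(np.subtract(proj(w,(x[0],x[1],16),T),f))+list(np.subtract(proj(w,(x[0],x[1],x[2]),T),g))
        return r
    o=least_squares(F,[478,-58,117]);print(off,useW,o.x,np.round(o.fun,1))
```

```text
0 0 [478.90109618 -61.801769   121.97840939] [ 0.8 -2.6  0.3 -0.1  1.1 -0.5  1.2  0.3]
0 1 [478.12557944 -58.23385512 121.90838459] [ 1.4 -3.8  1.  -1.3 -0.5 -0.2 -0.6  0.6 -3.   0.8  0.4 -0.5]
0.8 0 [479.96635961 -61.74664764 120.04779716] [ 0.4 -3.2 -0.   0.   1.1 -1.   1.1 -0.1]
0.8 1 [478.43404326 -58.47307877 121.13484852] [ 0.7 -4.5  0.2 -1.7 -0.3 -0.3 -0.5  0.5 -3.2  1.1  0.6 -0.2]
```

Call:
send_rows(
  rows=[
    [[-1,-0.08,0.1,0,0,0],[-2.5,-0.08,0.1,0,0,0],[-4,-0.08,0.1,0,0,0],[-5,-0.08,0.1,0,0,0],[-5.8,-0.08,0.1,0,0,0],[-5.8,-0.08,0.1,0,0,0],[-5.8,-0.08,0.1,0,0,0],[-5.8,-0.08,0.1,0,0,0]],
  ],
)

```text
clock: 8.05
eef_pos: [499.4, -13.4, 168.4]
tool_rot: [-0.615, -1.569, 1.749]
force: [-0.7, -0.0, -1.3]
width: 44.7
gripper_force: 61.8
```

Call:
send_rows(
  rows=[
    [[-0.8,0,0,0,0,0],[-1.6,0,0,0,0,0],[-2.4,0,0,0,0,0],[-3,0,0,0,0,0],[-3,0,0,0,0,0],[-3,0,0,0,0,0]],
  ],
)

```text
clock: 8.65
eef_pos: [499.2, -13.5, 137.8]
tool_rot: [-0.052, -1.569, 1.186]
force: [0.3, 0.4, -0.6]
width: 44.2
gripper_force: 61.8
```

```bash
cat > st.py <<'E'
from h import *; from cell import ctrl
s=ctrl.read_state();M=R.from_euler("xyz",s["tool_rot"]).as_matrix();p=s["eef_pos"]
print(s["clock"],"tcp",p,"axis xy",(p+M@[0,0,50.9])[:2],"toolx",M[:,0],"F",s["force"],"T",s["torque"],s["width"],s["gripper_force"])
E
python3 st.py
```

```text
8.65 tcp [499.17705884 -13.46864014 137.84008541] axis xy [477.63310385 -59.58432032] toolx [8.11057021e-04 2.00090801e-03 9.99997669e-01] F [ 0.34665644  0.37936137 -0.55563448] T [ 1.1341744  -0.49483069 -0.00530469] 44.16022059830908 61.822421411052346
```

Call:
send_rows(
  rows=[
    [[-0.8,0,0,0,0,0],[-1.6,0,0,0,0,0],[-2.2,0,0,0,0,0],[-2.7,0,0,0,0,0],[-2.7,0,0,0,0,0],[-2.7,0,0,0,0,0]],
  ],
)

```text
clock: 9.25
eef_pos: [499.2, -13.5, 110.9]
tool_rot: [-0.121, -1.569, 1.255]
force: [-0.3, -0.1, -0.6]
width: 44.2
gripper_force: 61.8
```

```bash
python3 st.py
```

```text
9.25 tcp [499.18841364 -13.51054509 110.91171728] axis xy [477.64315906 -59.62563821] toolx [6.21041659e-04 1.89900288e-03 9.99998004e-01] F [-0.34639895 -0.12726649 -0.61939599] T [ 1.08955004 -0.51601847 -0.02891833] 44.17428331877701 61.821911903098226
```

Now lowering slowly: 1 mm per row at first, 4 mm per call.

Call:
send_rows(
  rows=[
    [[-0.1,0,0,0,0,0],[-0.2,0,0,0,0,0],[-0.3,0,0,0,0,0],[-0.4,0,0,0,0,0],[-0.4,0,0,0,0,0]],
  ],
)

```text
clock: 9.75
eef_pos: [499.2, -13.5, 106.9]
tool_rot: [-0.151, -1.569, 1.285]
force: [-0.2, -0.1, -0.9]
width: 44.1
gripper_force: 61.8
```

Call:
send_rows(
  rows=[
    [[-0.1,0,0,0,0,0],[-0.2,0,0,0,0,0],[-0.3,0,0,0,0,0],[-0.4,0,0,0,0,0],[-0.4,0,0,0,0,0]],
  ],
)

```text
clock: 10.25
eef_pos: [499.2, -13.5, 102.8]
tool_rot: [-0.149, -1.569, 1.283]
force: [-0.4, 0.0, -0.3]
width: 44.5
gripper_force: 61.8
```

Contact is expected somewhere between 99 and 90, so I'll go 2 mm at a time.

Call:
send_rows(
  rows=[
    [[-0.05,0,0,0,0,0],[-0.1,0,0,0,0,0],[-0.15,0,0,0,0,0],[-0.2,0,0,0,0,0],[-0.2,0,0,0,0,0]],
  ],
)

```text
clock: 10.75
eef_pos: [499.2, -13.5, 100.9]
tool_rot: [-0.183, -1.569, 1.317]
force: [0.7, 0.5, -1.5]
width: 44.6
gripper_force: 61.8
```

Call:
send_rows(
  rows=[
    [[-0.05,0,0,0,0,0],[-0.1,0,0,0,0,0],[-0.15,0,0,0,0,0],[-0.2,0,0,0,0,0],[-0.2,0,0,0,0,0]],
  ],
)

```text
clock: 11.25
eef_pos: [499.2, -13.5, 98.9]
tool_rot: [-0.164, -1.569, 1.297]
force: [-0.3, -0.1, -1.0]
width: 44.9
gripper_force: 61.8
```

Call:
send_rows(
  rows=[
    [[-0.05,0,0,0,0,0],[-0.1,0,0,0,0,0],[-0.15,0,0,0,0,0],[-0.15,0,0,0,0,0]],
  ],
)

```text
clock: 11.65
eef_pos: [499.2, -13.5, 97.4]
tool_rot: [-0.182, -1.569, 1.316]
force: [0.8, 0.4, -0.9]
width: 44.7
gripper_force: 61.8
```

Call:
send_rows(
  rows=[
    [[-0.05,0,0,0,0,0],[-0.1,0,0,0,0,0],[-0.15,0,0,0,0,0],[-0.15,0,0,0,0,0]],
  ],
)

```text
clock: 12.05
eef_pos: [499.2, -13.5, 95.9]
tool_rot: [-0.182, -1.569, 1.316]
force: [0.6, 0.3, -1.1]
width: 44.2
gripper_force: 61.8
```

Call:
send_rows(
  rows=[
    [[-0.05,0,0,0,0,0],[-0.1,0,0,0,0,0],[-0.15,0,0,0,0,0],[-0.15,0,0,0,0,0]],
  ],
)

```text
clock: 12.45
eef_pos: [499.2, -13.5, 94.4]
tool_rot: [-0.173, -1.569, 1.307]
force: [-0.2, -0.0, 0.2]
width: 44.6
gripper_force: 61.8
```

Call:
send_rows(
  rows=[
    [[-0.05,0,0,0,0,0],[-0.1,0,0,0,0,0],[-0.1,0,0,0,0,0]],
  ],
)

```text
clock: 12.75
eef_pos: [499.2, -13.5, 93.4]
tool_rot: [-0.229, -1.569, 1.363]
force: [0.1, -0.3, -1.8]
width: 44.6
gripper_force: 61.8
```

Call:
send_rows(
  rows=[
    [[-0.05,0,0,0,0,0],[-0.1,0,0,0,0,0],[-0.1,0,0,0,0,0]],
  ],
)

```text
clock: 13.05
eef_pos: [499.2, -13.6, 93.0]
tool_rot: [-0.249, -1.568, 1.382]
force: [-0.4, 1.0, 2.4]
width: 44.4
gripper_force: 61.8
```

Call:
send_rows(
  rows=[
    [[-0.05,0,0,0,0,0],[-0.1,0,0,0,0,0],[-0.1,0,0,0,0,0]],
  ],
)

```text
clock: 13.35
eef_pos: [499.2, -13.7, 92.9]
tool_rot: [-0.247, -1.566, 1.38]
force: [-0.7, 1.0, 6.2]
width: 44.4
gripper_force: 61.9
```

Contact felt at TCP z≈93: the upward force rose from about -1 N to 6.2 N with little sideways force. That matches the predicted post height. I'll ease off to a light touch and then open.

Call:
send_rows(
  rows=[
    [[0.05,0,0,0,0,0],[0.1,0,0,0,0,0],[0.1,0,0,0,0,0]],
  ],
)

```text
clock: 13.65
eef_pos: [499.2, -13.6, 93.0]
tool_rot: [-0.273, -1.568, 1.407]
force: [0.2, 0.6, 5.1]
width: 44.4
gripper_force: 61.9
```

Call:
send_rows(
  rows=[
    [[0,0,0,0,0,0],[0,0,0,0,0,0],[0,0,0,0,0,0],[0,0,0,0,0,0],[0,0,0,0,0,0],[0,0,0,0,0,0],[0,0,0,0,0,0],[0,0,0,0,0,0]],
  ],
  grip=0,
)

```text
clock: 14.45
eef_pos: [499.2, -13.5, 92.5]
tool_rot: [-0.271, -1.569, 1.405]
force: [-0.2, -0.5, 0.6]
width: 85.7
gripper_force: 0.0
```

```bash
python3 st.py
```

```text
14.45 tcp [499.23010061 -13.53502215  92.50188033] axis xy [477.68524747 -59.65035015] toolx [2.56755557e-04 1.53528004e-03 9.99998788e-01] F [-0.20360371 -0.53107623  0.63503887] T [ 0.93918739 -0.45385559  0.02929473] 85.7083835595047 0.0
```

Released. Backing straight away along the tool axis.

Call:
send_rows(
  rows=[
    [[0,0,-1,0,0,0],[0,0,-2.5,0,0,0],[0,0,-4,0,0,0],[0,0,-6,0,0,0],[0,0,-8,0,0,0],[0,0,-10,0,0,0],[0.5,0,-11,0,0,0],[2,0,-12,0,0,0],[4,0,-12,0,0,0],[6,0,-12,0,0,0]],
  ],
)

```text
clock: 15.45
eef_pos: [549.9, 95.8, 153.1]
tool_rot: [-0.124, -1.569, 1.258]
force: [0.1, 0.5, -0.3]
width: 85.7
gripper_force: 0.0
```

Call:
send_rows(
  rows=[
    [[2,0,0,0,0,0],[4,0,0,0,0,0],[6,0,0,0,0,0],[6,0,0,0,0,0],[6,0,0,0,0,0],[6,0,0,0,0,0]],
  ],
)

```text
clock: 16.05
eef_pos: [549.8, 95.4, 211.6]
tool_rot: [0.433, -1.569, 0.701]
force: [-0.0, -0.2, 0.1]
width: 85.3
gripper_force: 0.0
```

```bash
python3 st.py
python3 - <<'E'
from cell import ctrl
import cv2,numpy as np
a=ctrl.get_image("scene")["pixels"][120:400,190:450,::-1];b=ctrl.get_image("top")["pixels"][190:300,160:480,::-1]
o=np.zeros((600,800,3),np.uint8)
A=cv2.resize(a,None,fx=1.6,fy=1.6);o[:A.shape[0],:A.shape[1]]=A
B=cv2.resize(b,(380,131));o[:131,418:798]=B
cv2.imwrite("pics/end.png",np.clip(o*1.4,0,255).astype(np.uint8))
E
```

```text
16.05 tcp [549.77616765  95.3987946  211.62060585] axis xy [528.23130614  49.28350127] toolx [0.00153988 0.00129898 0.99999797] F [-0.03396668 -0.23156906  0.12783602] T [ 0.94967875 -0.44033859  0.01960457] 85.34101441202166 0.0
```

View pics/end.png

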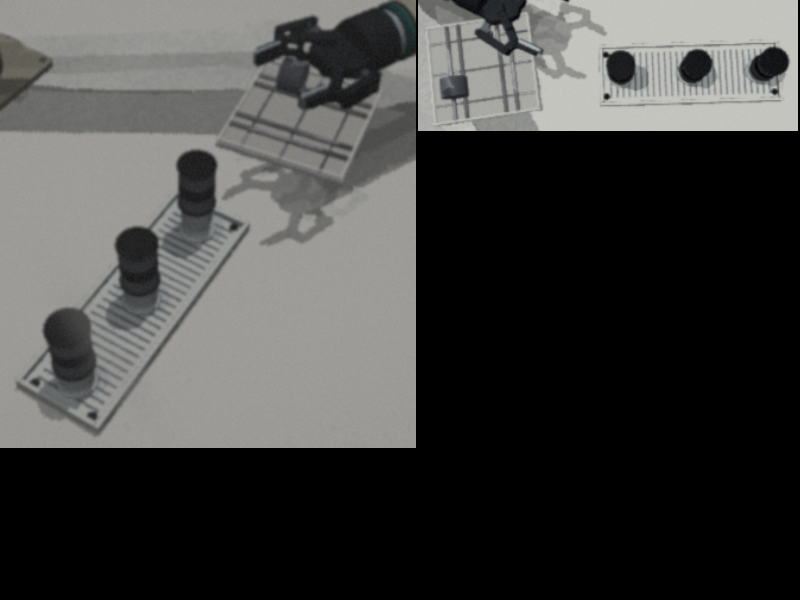

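The final picture shows the case hanging upright on the formerly bare peg, at (197,195). The other two cases and the cap are where they were, and the gripper is clear.

```bash
python3 -c "
from cell import ctrl
print(ctrl.finish_job())"
```

```text
the job is handed in; nothing more can be done
None
```

The case now hangs mouth down on the bare peg; I released it only after feeling it rest on the post (about 6 N), left the cap and other two cases alone, and handed the job in at about 16 s.

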